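Lay out the assay vessels in their nests beside the plate reader

ROBOT

A 7-joint arm with a two-finger parallel gripper is mounted at the origin on the work surface. World frame = base frame: x ahead of the robot, y to its left, z up, the work surface at z = 0. Lengths are in mm, angles in rad, forces in N, time in s.
With the tool pointing down it reaches from about 400 to 900 mm from the base axis. Payload 5.5 kg.
Tool frame: the origin (TCP) lies on the centre line of the jaws, within the pads' length; the fingertips stand ctrl.tcp_to_tips ahead of it and the grasp point (between the pads) lies 3 mm ahead of it (ctrl.tcp_to_tips is the distance from the TCP to the fingertips, in mm); z points along the fingers, y is the line along which they close (so a half turn about z gives the same grasp; the last joint's range is limited). The gripper opens to 92 mm and grips with 3 to 60 N. Pads are 19 mm wide; open, the fingers measure 130 mm over their backs; the gripper's body (75 mm by 190 mm) begins 47 mm behind the grasp point.
Start: joints at [1.385, 0.501, -0.427, 1.55, 0.221, 1.138, -0.21], TCP at [282.056, -585.614, 248.729] pointing down, gripper open.
Joint ranges: [-2.88, 2.88], [-0.31, 2.03], [-1.54, 1.56], [0.2, 2.42], [-1.41, 4.55], [0.19, 2.02], [-2.57, 2.57]. Speed limits (rad/s): [2.57, 2.57, 3.14, 3.14, 3.14, 3.14, 3.14].

INTERFACE

Orientations are given as a rotation vector (axis times angle).
In Python, from workcell import ctrl, eyes gives the robot as it stands.
- The arm moves only by the shell command python3 -m jog 'ROWS' [OPENING] [FORCE]. ROWS is a JSON object of lists of equal length, an entry for each row: "translation": the shift along the world's x, y, z in units of 2 cm (1.0 is 2 cm), a list of three; "dr": the turn, a rotation vector about the world's x, y, z in units of 8 degrees (1.0 is 8 degrees), a list of three. In form: {"translation": [[tx, ty, tz], ...], "dr": [[ax, ay, az], ...]}. A call has 1 to 8 rows; each row shifts and turns the commanded pose from where the row before left it; what a row does not reach is not made up. A row lasts 1/8 s, in which the tool goes at most 62.5 mm and 10.7 degrees, less where a joint would pass 70% of its speed; a pose out of reach is approached as far as the arm can. A call with a number of a shift or a turn outside -1 to 1 is refused whole. A call with a gripper value outside its range is refused whole. OPENING is the opening in per cent of the stroke, from 0 (shut) to 100 (fully open), set as the call begins (- or left out, the last holds). The fingers move at their own pace and stop on an object; FORCE is the grip in N (left out, the last holds). Time passes only in rows, so rows that do not move let the fingers close. It gives the time, the measured TCP pose, the force, the opening and the grip force at its end, in the units of the state.
- ctrl.read_state(): the state, without advancing time (a new reading comes with each control period).
- eyes.read_camera(name): name is "scene" or "top"; returns a dict with "image" (384x512x3 uint8, red, green, blue), "fx", "fy", "cx", "cy" (pixels), "camera_from_world" (4x4, takes a point from world to camera coordinates). Camera axes: x right, y up, looking along -z (the intrinsics and any distortion apply to the point x, -y, -z); pixel columns grow to the right and rows downward; lengths in mm; the calibration is good to about 2 mm. A picture is of the moment at which its call begins. There is no depth.
- ctrl.job_done(): hands the job in; it is judged then, once.
The state is a dict: "time_s": time; "joints": joint angles; "dq": joint speeds; "effort": joint torques, N m; "eef_pos": TCP position; "orientation": TCP orientation; "force": force on the tool from outside, world axes, zero at the start; "wrist_torque": the same for the moment, N m; "width": finger opening in mm; "grip_force": force on a finger pad.
Only numpy, scipy, OpenCV 4.12 (cv2) and the standard library are available. Lean on these libraries where they do the work, as an engineer would, in place of code of your own. Each camera call takes 0.05 s, during which the arm holds its last target. There are 200 camera calls.

TASK

Get the bench ready for the plate reader: put each of the four white vessels (wide round jar, slim round vial, square bottle, long trough) into the empty nest on the bench whose shape and size match it, so that each stands upright and flat on its nest's floor, inside the rim. Never tip a vessel over, and leave the pipette-tip box and the timer where they are.

Things in the scene. Friction and masses are not known exactly. Their poses are not given: they have to be found in the camera images.
- jar: Wide round jar, body 60 mm diameter from the foot to 52 mm, cap 56 mm diameter above it, 68 mm high overall, 0.10 to 0.21 kg. White plastic with grey cap, standing upright on the bench. Origin: centre of the underside; z up.
- vial: Slim round vial, body 34 mm diameter from the foot to 54 mm, cap 31 mm diameter above it, 70 mm high overall, 0.04 to 0.09 kg. White plastic with grey cap, standing upright on the bench. Origin: centre of the underside; z up.
- bottle: Square bottle, body 48 x 48 mm and 48 mm high with its sides along its x and y axes (any quarter turn is the same), round cap 28 mm diameter above it, from 54 mm to 72 mm height, 0.08 to 0.17 kg. White plastic with grey cap, standing upright on the bench. Origin: centre of the underside; z up.
- trough: Long open-topped reagent trough, rigid white plastic, 120 mm along its x axis, 44 mm along its y axis, 48 mm high, walls 4 mm, empty, 0.06 to 0.13 kg. A half turn is the same. Origin: centre of the underside; z up.
- jar_nest: Large round nest for the wide jar, inside diameter 76 mm, outside 86 mm, fixed to the bench. Aluminium rim with flat mid-grey plastic floor: floor 3 mm above the bench, rim 5 mm wide and 9 mm high above the bench (6 mm above the floor), 8 mm play all round the vessel. Origin: centre of the underside, on the bench; z up.
- vial_nest: Small round nest for the slim vial, inside diameter 50 mm, outside 60 mm, fixed to the bench. Aluminium rim with flat mid-grey plastic floor: floor 3 mm above the bench, rim 5 mm wide and 9 mm high above the bench (6 mm above the floor), 8 mm play all round the vessel. Origin: centre of the underside, on the bench; z up.
- bottle_nest: Square nest for the square bottle, inside 64 x 64 mm, outside 74 x 74 mm, sides along its x and y axes, fixed to the bench. Aluminium rim with flat mid-grey plastic floor: floor 3 mm above the bench, rim 5 mm wide and 9 mm high above the bench (6 mm above the floor), 8 mm play all round the vessel. Origin: centre of the underside, on the bench; z up.
- trough_nest: Long nest for the trough, inside 136 mm along its x axis and 60 mm along its y axis, outside 146 x 70 mm, fixed to the bench. Aluminium rim with flat mid-grey plastic floor: floor 3 mm above the bench, rim 5 mm wide and 9 mm high above the bench (6 mm above the floor), 8 mm play all round the vessel. Origin: centre of the underside, on the bench; z up.
- tip_box: Bystander, to be left alone: grey pipette-tip box with clear lid, 90 x 70 mm, 52 mm high, loose on the bench at the left of the work. Origin: centre of the underside; x along its 90 mm side.
- timer: Bystander, to be left alone: flat white bench timer with a small display, 70 x 70 mm, 22 mm high, loose on the bench at the right of the work. Origin: centre of the underside.
Not all that is in view belongs to the job. Leave any yellow look-alike of the trough alone.

How it is judged:
By the outcome, as a careful person would: the job done as asked, in the order asked, and still so for the second after the job is handed in, with the robot touching nothing.
It also fails if it takes over 115 s, if anything falls off the work surface, if the arm or the gripper's body presses on something with over 40 N, if the wrist force passes 120 N, or if a joint passes its speed limit or range.

## Working session

There is one attempt and no reset: what is moved stays moved. The work goes in short steps, Python scripts to look and compute and a shell command to move; the robot and the scene stay as the last step left them, time stands still between calls to the robot, and variables do not carry over. Pictures are saved under pics/ and viewed, at most 14 in all, crops included, and the job is handed in when it is done.

```bash
ls; mkdir -p pics; python3 - <<'E'
from workcell import ctrl, eyes
import cv2,numpy as np
s=ctrl.read_state(); print(s, ctrl.tcp_to_tips)
for n in ("scene","top"):
    c=eyes.read_camera(n); cv2.imwrite(f"pics/{n}0.png",c["image"][:,:,::-1])
    print({k:v for k,v in c.items() if k!="image"})
E
```

```text
pics
{'time_s': 0.0, 'joints': array([ 1.38521276,  0.50184674, -0.42678961,  1.55145307,  0.2207938 ,
        1.13827682, -0.21025117]), 'dq': array([-1.97945749e-03, -4.14677812e-04, -1.52409497e-03, -1.22802885e-03,
        2.55430881e-03, -8.42040558e-05, -6.77999261e-04]), 'effort': array([ 1.02011189e-03, -5.66606390e+01, -5.81578776e+00, -2.79120845e+01,
       -6.84182555e-02,  3.08547844e-02,  1.57324844e-04]), 'eef_pos': array([ 281.69288498, -585.0631463 ,  247.67757999]), 'orientation': array([-3.06094805e+00, -6.98778139e-01,  5.58484730e-04]), 'force': array([ 0.22591718,  0.6140877 , -0.63719713]), 'wrist_torque': array([-0.02474366,  0.01962248,  0.03790752]), 'grip_force': 0.0, 'width': 91.93786250957169} 22.0
{'fx': 388.793025444913, 'fy': 388.793025444913, 'cx': 250.9379039248192, 'cy': 187.55645638689668, 'camera_from_world': array([[ 1.59285402e-01,  9.87200038e-01,  8.01527316e-03,
        -9.28435656e+01],
       [-7.09859295e-01,  1.08886327e-01,  6.95876102e-01,
         3.76599156e+02],
       [ 6.86096161e-01, -1.16532621e-01,  7.18117126e-01,
        -1.46608864e+03],
       [ 0.00000000e+00,  0.00000000e+00,  0.00000000e+00,
         1.00000000e+00]])}
{'fx': 484.2122941804254, 'fy': 484.2122941804254, 'cx': 251.24680508279587, 'cy': 185.4861315949723, 'camera_from_world': array([[-1.02103464e-01, -9.94771566e-01,  2.10082558e-03,
         4.41659446e+01],
       [ 9.74528239e-01, -9.96013419e-02,  2.00933532e-01,
        -5.53883761e+02],
       [-1.99673720e-01,  2.25633236e-02,  9.79602625e-01,
        -1.21903527e+03],
       [ 0.00000000e+00,  0.00000000e+00,  0.00000000e+00,
         1.00000000e+00]])}
```

View pics/scene0.png

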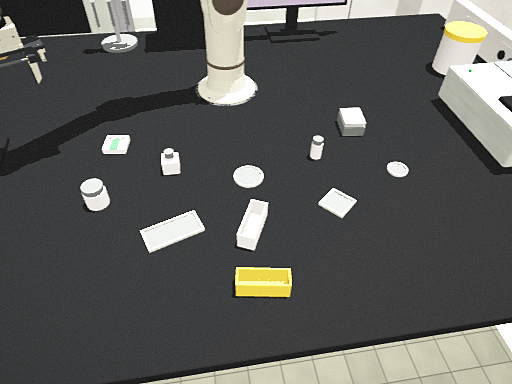

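View pics/top0.png

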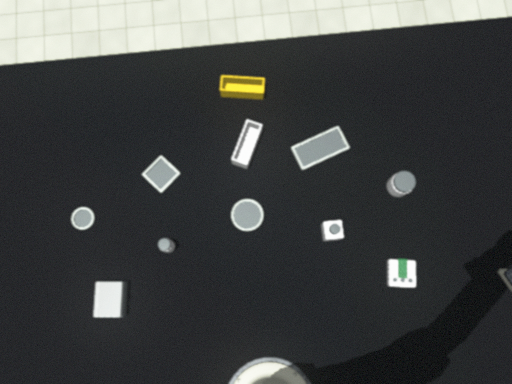

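The top view shows:
- **Vessels:** jar (402,183), vial (166,245), bottle (333,230), trough (247,143).
- **Nests:** jar (247,215), vial (83,218), bottle (161,174), trough (321,148).
- **Leave alone:** yellow look-alike (242,87), tip box (108,300), timer (402,273).

The scene view agrees. Next I'll measure all of them.

```bash
cat > h.py <<'E'
import cv2,numpy as np
from workcell import ctrl,eyes
def unproj(c,px,z):
    px=np.atleast_2d(np.asarray(px,float)); M=c["camera_from_world"]; R=M[:3,:3]; o=-R.T@M[:3,3]
    d=np.c_[(px[:,0]-c["cx"])/c["fx"],-(px[:,1]-c["cy"])/c["fy"],-np.ones(len(px))]@R
    return (o+d*((z-o[2])/d[:,2])[:,None])[:,:2]
def blobs(c,th=90,amin=60,amax=4000):
    g=c["image"].max(2)
    m=(g>th).astype(np.uint8)
    cs,_=cv2.findContours(m,cv2.RETR_EXTERNAL,cv2.CHAIN_APPROX_NONE)
    return [k[:,0,:] for k in cs if amin<cv2.contourArea(k)<amax]
def info(c,k,z):
    p=unproj(c,k,z).astype(np.float32)
    m=cv2.moments(p.reshape(-1,1,2)); ctr=np.array([m["m10"],m["m01"]])/m["m00"]
    b=cv2.boxPoints(cv2.minAreaRect(p)); e=b[1]-b[0],b[2]-b[1]
    l=max(e,key=np.linalg.norm); s=min(e,key=np.linalg.norm)
    return ctr.round(1),b.mean(0).round(1),round(float(np.linalg.norm(l)),1),round(float(np.linalg.norm(s)),1),round(float(np.degrees(np.arctan2(l[1],l[0]))%180),1)
E
python3 - <<'E'
from h import *
Z={"jar":(34,(402,183),(95,195)),"vial":(35,(166,245),(317,148)),"bottle":(30,(333,230),(171,162)),"trough":(24,(247,143),(253,224)),
"jar_nest":(9,(247,215),(249,177)),"vial_nest":(9,(83,218),(398,170)),"bottle_nest":(9,(161,174),(338,203)),"trough_nest":(9,(321,148),(172,231)),"timer":(22,(402,273),(116,144)),"tipbox":(52,(108,300),(351,122))}
for i,n in enumerate(("top","scene")):
    c=eyes.read_camera(n); B=blobs(c)
    for k,v in Z.items():
        q=[b for b in B if cv2.pointPolygonTest(b.reshape(-1,1,2),v[1+i],True)>-4]
        for b in q: print(n,k,b.mean(0).round(),*info(c,b,v[0]))
E
```

```text
top jar [401. 184.] [ 525.  -413.3] [ 524.1 -414. ] 81.2 63.4 126.9
top vial [165. 245.] [424.9 226.4] [424.9 226. ] 39.2 36.9 86.0
top bottle [332. 230.] [ 420.5 -213.7] [ 420.5 -213.5] 58.4 54.6 89.9
top trough [246. 143.] [682.9 -11.5] [682.7 -11.3] 137.5 54.3 154.1
top jar_nest [247. 214.] [487.2   6.5] [487.2   7.3] 89.8 89.2 174.2
top vial_nest [ 82. 218.] [523.2 448.4] [524.  448.8] 65.0 62.4 84.2
top bottle_nest [160. 173.] [624.3 230.8] [624.3 230.8] 81.2 80.4 130.8
top trough_nest [320. 147.] [ 654.1 -214.3] [ 654.4 -214.7] 153.7 77.5 109.3
top timer [401. 273.] [ 291.4 -379.8] [ 291.6 -380. ] 76.0 75.7 80.9
top tipbox [108. 299.] [302.9 377.1] [303. 377.] 88.4 73.8 174.1
scene jar [ 95. 194.] [ 522.9 -412.4] [ 523.  -412.5] 130.9 62.5 22.6
scene vial [316. 147.] [425.6 225.9] [425.  226.1] 116.2 36.7 157.6
scene bottle [170. 162.] [ 420.  -212.3] [ 416.3 -211.3] 117.6 54.3 180.0
scene trough [252. 224.] [676.8 -11.9] [676.9 -11.9] 159.2 58.1 154.0
scene jar_nest [248. 176.] [491.9   6.3] [492.   6.] 91.1 87.2 171.3
scene vial_nest [397. 169.] [529.1 446.2] [529.5 446.7] 69.8 60.6 155.1
scene bottle_nest [337. 202.] [629.2 229.2] [629.4 229.7] 84.8 79.0 130.4
scene trough_nest [171. 231.] [ 657.7 -213.2] [ 657.6 -213.1] 149.5 79.7 109.2
scene timer [116. 144.] [ 304.3 -376.8] [ 304.3 -377.1] 86.6 80.0 171.4
scene tipbox [351. 121.] [335.8 364.2] [335.4 364.1] 149.2 91.0 171.5
```

Both views agree to within about 4 mm, and sizes and reach are plausible. First I'll move over the jar.

```bash
python3 -m jog '{"translation":[[0.93,0.66,-0.45],[0.93,0.66,-0.45],[0.93,0.66,-0.45],[0.93,0.66,-0.45],[0.93,0.66,-0.45],[0.93,0.66,-0.45],[0.93,0.66,-0.45],[0.93,0.66,-0.45]],"dr":[[0,0,0],[0,0,0],[0,0,0],[0,0,0],[0,0,0],[0,0,0],[0,0,0],[0,0,0]]}' 100 20
python3 -m jog '{"translation":[[0.93,0.66,-0.45],[0.93,0.66,-0.45],[0.93,0.66,-0.45],[0.93,0.66,-0.45],[0.93,0.66,-0.45],[0,0,0],[0,0,0]],"dr":[[0,0,0],[0,0,0],[0,0,0],[0,0,0],[0,0,0],[0,0,0],[0,0,0]]}'
```

```text
time_s: 1.2
eef_pos: [431.3, -479.5, 176.2]
orientation: [-3.062, -0.699, 0.0]
force: [-0.1, -0.7, 0.1]
width: 91.5
grip_force: 0.0
time_s: 2.08
eef_pos: [523.0, -415.0, 131.7]
orientation: [3.063, 0.698, -0.001]
force: [-0.7, -0.9, 0.3]
width: 91.9
grip_force: 0.0
```

```bash
python3 -m jog '{"translation":[[0.05,0.1,-0.78],[0,0,-0.78],[0,0,-0.78],[0,0,-0.78],[0,0,-0.78],[0,0,-0.78],[0,0,0],[0,0,0]],"dr":[[0,0,0],[0,0,0],[0,0,0],[0,0,0],[0,0,0],[0,0,0],[0,0,0],[0,0,0]]}' 100
python3 -m jog '{"translation":[[0,0,0],[0,0,0],[0,0,0],[0,0,0],[0,0,0],[0,0,0]],"dr":[[0,0,0],[0,0,0],[0,0,0],[0,0,0],[0,0,0],[0,0,0]]}' 45 20
```

```text
time_s: 3.08
eef_pos: [525.2, -412.1, 38.4]
orientation: [3.062, 0.699, 0.001]
force: [1.0, -0.2, -0.7]
width: 91.9
grip_force: 0.0
time_s: 3.82
eef_pos: [524.9, -412.0, 38.3]
orientation: [3.063, 0.699, -0.0]
force: [-0.8, 1.1, 2.3]
width: 59.9
grip_force: 20.0
```

```bash
python3 -m jog '{"translation":[[0,0,0.7],[0,0,1],[0,0,1],[0,0.4,1],[-0.08,0.95,0.3],[-0.08,0.95,0],[-0.08,0.95,0],[-0.08,0.95,0]],"dr":[[0,0,0],[0,0,0],[0,0,0],[0,0,0],[0,0,0],[0,0,0],[0,0,0],[0,0,0]]}'
python3 -m jog '{"translation":[[-0.08,0.95,0],[-0.08,0.95,0],[-0.08,0.95,0],[-0.08,0.95,0],[-0.08,0.95,0],[-0.08,0.95,0],[-0.08,0.95,0],[-0.08,0.95,0]],"dr":[[0,0,0],[0,0,0],[0,0,0],[0,0,0],[0,0,0],[0,0,0],[0,0,0],[0,0,0]]}'
python3 -m jog '{"translation":[[-0.08,0.95,0],[-0.08,0.95,0],[-0.08,0.95,0],[-0.08,0.95,0],[-0.08,0.95,0],[-0.08,0.95,0],[-0.08,0.95,0],[-0.08,0.95,0]],"dr":[[0,0,0],[0,0,0],[0,0,0],[0,0,0],[0,0,0],[0,0,0],[0,0,0],[0,0,0]]}'
python3 -m jog '{"translation":[[-0.08,0.95,0],[-0.08,0.6,0],[0,0,0],[0,0,0]],"dr":[[0,0,0],[0,0,0],[0,0,0],[0,0,0]]}'
```

```text
time_s: 4.82
eef_pos: [517.9, -325.9, 117.4]
orientation: [-3.061, -0.7, 0.002]
force: [0.1, 0.3, -2.2]
width: 59.6
grip_force: 20.0
time_s: 5.82
eef_pos: [505.6, -174.8, 118.2]
orientation: [3.063, 0.699, 0.0]
force: [0.5, -0.0, -1.0]
width: 59.9
grip_force: 20.0
time_s: 6.82
eef_pos: [492.7, -22.8, 118.2]
orientation: [3.063, 0.699, 0.0]
force: [-0.2, -0.2, -1.7]
width: 59.7
grip_force: 20.0
time_s: 7.32
eef_pos: [489.7, 6.3, 118.1]
orientation: [3.063, 0.698, -0.0]
force: [0.4, -0.0, -1.1]
width: 59.8
grip_force: 20.0
```

```bash
python3 -m jog '{"translation":[[0,0,-0.75],[0,0,-0.8],[0,0,-0.8],[0,0,-0.7],[0,0,-0.5],[0,0,-0.22],[0,0,-0.06],[0,0,0]],"dr":[[0,0,0],[0,0,0],[0,0,0],[0,0,0],[0,0,0],[0,0,0],[0,0,0],[0,0,0]]}'
python3 - <<'E'
from h import *
for n in("top","scene"):
    c=eyes.read_camera(n);cv2.imwrite(f"pics/{n}1.png",c["image"][...,::-1])
E
```

```text
time_s: 8.32
eef_pos: [490.0, 7.0, 41.8]
orientation: [3.063, 0.699, 0.001]
force: [-0.4, 0.1, -0.6]
width: 59.3
grip_force: 20.0
```

View pics/scene1.png

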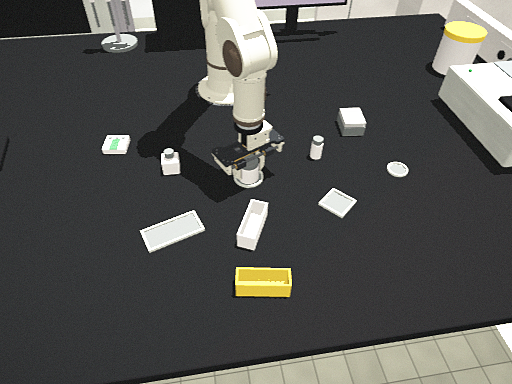

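```bash
python3 -m jog '{"translation":[[0,0,0],[0,0,0],[0,0,0],[0,0,0],[0,0,0.7],[0,0,1],[0,0,1],[0,0,1]],"dr":[[0,0,0],[0,0,0],[0,0,0],[0,0,0],[0,0,0],[0,0,0],[0,0,0],[0,0,0]]}' 100
python3 - <<'E'
from h import *
c=eyes.read_camera("top")
for b in blobs(c):
    if abs(b.mean(0)-[332,230]).max()<6:
        p=unproj(c,b,48); h=cv2.convexHull(p.astype(np.float32)); q=cv2.approxPolyDP(h,6,True)[:,0]
        d=np.roll(q,-1,0)-q; print(q.round(),np.degrees(np.arctan2(d[:,1],d[:,0])).round(1),np.linalg.norm(d,axis=1).round())
    if abs(b.mean(0)-[247,214]).max()<14: print(b.mean(0),info(c,b,35))
print(ctrl.read_state()["joints"].round(2))
E
```

```text
time_s: 9.43
eef_pos: [489.8, 7.1, 117.0]
orientation: [3.063, 0.699, 0.001]
force: [0.7, -0.5, -0.7]
width: 91.5
grip_force: 0.0
[ 0.38  0.42 -0.54  2.05  0.32  0.75 -1.47]
```

```bash
python3 -m jog '{"translation":[[-0.29,-0.92,0],[-0.29,-0.92,0],[-0.29,-0.92,0],[-0.29,-0.92,0],[-0.29,-0.92,0],[-0.29,-0.92,0],[-0.29,-0.92,0],[-0.29,-0.92,0]],"dr":[[0,0,-0.25],[0,0,-0.25],[0,0,-0.25],[0,0,-0.25],[0,0,-0.25],[0,0,-0.25],[0,0,-0.25],[0,0,-0.25]]}'
python3 -m jog '{"translation":[[-0.29,-0.92,0],[-0.29,-0.92,0],[-0.29,-0.92,0],[-0.29,-0.92,0],[0,0,0],[0,0,0]],"dr":[[0,0,-0.25],[0,0,-0.25],[0,0,-0.25],[0,0,-0.25],[0,0,0],[0,0,0]]}'
python3 - <<'E'
from h import *
c0=eyes.read_camera("top"); c=dict(c0); c["image"]=cv2.imread("pics/top0.png")[...,::-1]
for b in blobs(c):
    if abs(b.mean(0)-[332,230]).max()<6:
        h=cv2.convexHull(unproj(c,b,48).astype(np.float32)); q=cv2.approxPolyDP(h,6,True)[:,0]
        d=np.roll(q,-1,0)-q; print(q.round(),np.degrees(np.arctan2(d[:,1],d[:,0])).round(1),np.linalg.norm(d,axis=1).round())
for b in blobs(c0):
    if abs(b.mean(0)-[247,214]).max()<14: print(b.mean(0),info(c0,b,35))
E
```

```text
time_s: 10.48
eef_pos: [442.9, -141.4, 115.6]
orientation: [3.131, 0.262, 0.0]
force: [0.3, -0.2, 0.1]
width: 92.0
grip_force: 0.0
time_s: 11.22
eef_pos: [420.2, -213.3, 115.5]
orientation: [-3.141, -0.048, -0.0]
force: [-0.7, 0.2, -0.7]
width: 91.9
grip_force: 0.0
[[ 445. -234.]
 [ 442. -187.]
 [ 395. -183.]
 [ 397. -238.]] [ 93.6 175.6 -87.8   4.6] [48. 47. 55. 48.]
[246.84042553 214.5       ] (array([483.2,   6.9]), array([483.4,   7.5], dtype=float32), 88.0, 87.4, 174.2)
```

```bash
python3 -m jog '{"translation":[[0,0.1,-0.75],[0,0,-0.75],[0,0,-0.75],[0,0,-0.75],[0,0,-0.65],[0,0,-0.4],[0,0,0],[0,0,0]],"dr":[[0,0,0.25],[0,0,0],[0,0,0],[0,0,0],[0,0,0],[0,0,0],[0,0,0],[0,0,0]]}' 100
python3 -m jog '{"translation":[[0,0,0],[0,0,0],[0,0,0],[0,0,0],[0,0,0],[0,0,0]],"dr":[[0,0,0],[0,0,0],[0,0,0],[0,0,0],[0,0,0],[0,0,0]]}' 35 20
```

```text
time_s: 12.28
eef_pos: [420.4, -211.9, 34.8]
orientation: [3.14, 0.102, 0.001]
force: [0.4, -0.2, -0.6]
width: 91.5
grip_force: 0.0
time_s: 13.02
eef_pos: [420.1, -211.8, 34.6]
orientation: [3.14, 0.102, 0.0]
force: [0.4, 0.4, 1.0]
width: 48.9
grip_force: 19.5
```

```bash
python3 -m jog '{"translation":[[0,0,0.7],[0,0,1],[0,0,1],[0,0,1],[0,0,1],[0.43,0.92,0.3],[0.43,0.92,0],[0.43,0.92,0]],"dr":[[0,0,0],[0,0,0],[0,0,0],[0,0,0],[0,0,0],[0,0,0.19],[0,0,0.19],[0,0,0.19]]}'
python3 -m jog '{"translation":[[0.43,0.92,0],[0.43,0.92,0],[0.43,0.92,0],[0.43,0.92,0],[0.43,0.92,0],[0.43,0.92,0],[0.43,0.92,0],[0.43,0.92,0]],"dr":[[0,0,0.19],[0,0,0.19],[0,0,0.19],[0,0,0.19],[0,0,0.19],[0,0,0.19],[0,0,0.19],[0,0,0.19]]}'
python3 -m jog '{"translation":[[0.43,0.92,0],[0.43,0.92,0],[0.43,0.92,0],[0.43,0.92,0],[0.43,0.92,0],[0.43,0.92,0],[0.43,0.92,0],[0.43,0.92,0]],"dr":[[0,0,0.19],[0,0,0.19],[0,0,0.19],[0,0,0.19],[0,0,0.19],[0,0,0.19],[0,0,0.19],[0,0,0.19]]}'
python3 -m jog '{"translation":[[0.43,0.92,0],[0.43,0.92,0],[0.43,0.92,0],[0.43,0.92,0],[0.43,0.92,0],[0,0,0],[0,0,0]],"dr":[[0,0,0.19],[0,0,0.19],[0,0,0.19],[0,0,0.19],[0,0,0.19],[0,0,0],[0,0,0]]}'
```

```text
time_s: 14.02
eef_pos: [446.2, -154.3, 134.1]
orientation: [-3.132, -0.232, 0.001]
force: [-0.2, -0.0, -2.0]
width: 49.2
grip_force: 19.5
time_s: 15.02
eef_pos: [515.2, -8.2, 134.5]
orientation: [3.091, 0.56, 0.0]
force: [0.8, -0.4, -0.8]
width: 48.9
grip_force: 19.5
time_s: 16.02
eef_pos: [584.0, 139.0, 134.5]
orientation: [3.015, 0.884, -0.0]
force: [0.9, 0.1, -1.0]
width: 48.9
grip_force: 19.5
time_s: 16.9
eef_pos: [626.2, 229.2, 134.2]
orientation: [2.95, 1.079, -0.002]
force: [-0.0, -0.3, -1.2]
width: 48.9
grip_force: 19.5
```

```bash
python3 -m jog '{"translation":[[0,0.05,-0.8],[0,0,-0.9],[0,0,-0.9],[0,0,-0.9],[0,0,-0.7],[0,0,-0.4],[0,0,-0.19],[0,0,0]],"dr":[[0,0,0],[0,0,0],[0,0,0],[0,0,0],[0,0,0],[0,0,0],[0,0,0],[0,0,0]]}'
python3 - <<'E'
from h import *
im=[eyes.read_camera(n)["image"][...,::-1] for n in("scene","top")]
a=cv2.resize(im[0][150:250,280:420],(560,400)); cv2.imwrite("pics/b.png",a)
E
```

```text
time_s: 17.9
eef_pos: [626.6, 230.9, 38.8]
orientation: [-2.95, -1.08, -0.001]
force: [-0.4, -0.3, 0.2]
width: 49.0
grip_force: 19.5
```

View pics/b.png

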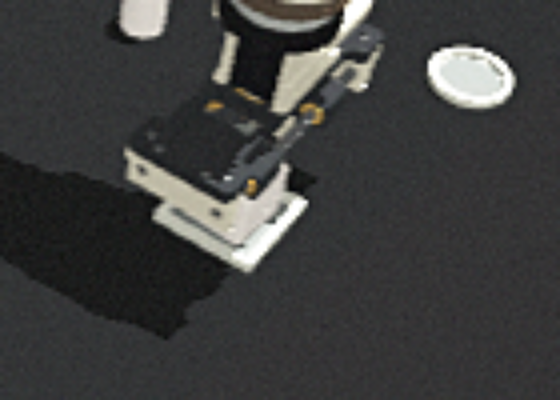

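The bottle is squared up inside its nest, with the body hidden behind the gripper around (230,220) in the crop. I'll release it and go to the vial.

```bash
python3 -m jog '{"translation":[[0,0,-0.04],[0,0,0],[0,0,0],[0,0,0],[0,0,0],[0,0,0.7],[0,0,1],[0,0,1]],"dr":[[0,0,0],[0,0,0],[0,0,0],[0,0,0],[0,0,0],[0,0,0],[0,0,0],[0,0,0]]}' 100
python3 -m jog '{"translation":[[0,0,1],[-0.9,-0.02,0.5],[-0.92,-0.02,0],[-0.92,-0.02,0],[-0.92,-0.02,0],[-0.92,-0.02,0],[-0.92,-0.02,0],[-0.92,-0.02,0]],"dr":[[0,0,0],[0,0,0],[0,0,0],[0,0,0],[0,0,0],[0,0,0],[0,0,0],[0,0,0]]}'
python3 -m jog '{"translation":[[-0.92,-0.02,0],[-0.92,-0.02,0],[-0.92,-0.02,0],[-0.92,-0.02,0],[0,0,0],[0,0,0]],"dr":[[0,0,0],[0,0,0],[0,0,0],[0,0,0],[0,0,0],[0,0,0]]}'
python3 - <<'E'
from h import *
im=eyes.read_camera("scene")["image"][...,::-1]
cv2.imwrite("pics/b2.png",cv2.resize(im[140:240,220:420],(800,400)))
E
```

```text
time_s: 19.0
eef_pos: [627.0, 231.2, 94.2]
orientation: [-2.95, -1.08, -0.002]
force: [0.8, -0.3, 0.2]
width: 91.7
grip_force: 0.0
time_s: 20.0
eef_pos: [497.9, 228.1, 123.2]
orientation: [2.95, 1.079, 0.002]
force: [0.7, -0.6, -0.3]
width: 91.7
grip_force: 0.0
time_s: 20.75
eef_pos: [425.7, 226.5, 122.7]
orientation: [2.95, 1.079, 0.003]
force: [0.3, -0.0, 0.4]
width: 91.7
grip_force: 0.0
```

View pics/b2.png

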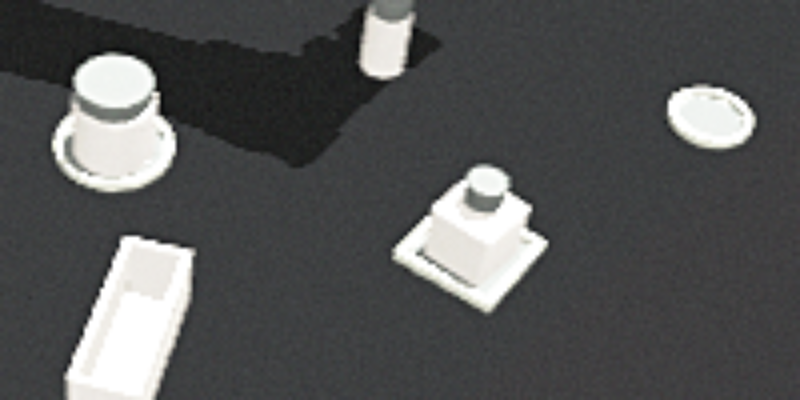

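The jar (115,110) and the bottle (480,230) both sit upright inside their nests. I'll grasp the vial.

```bash
python3 -m jog '{"translation":[[0,0,-0.75],[0,0,-0.8],[0,0,-0.8],[0,0,-0.8],[0,0,-0.7],[0,0,-0.38],[0,0,0],[0,0,0]],"dr":[[0,0,0],[0,0,0],[0,0,0],[0,0,0],[0,0,0],[0,0,0],[0,0,0],[0,0,0]]}' 100
python3 -m jog '{"translation":[[0,0,0],[0,0,0],[0,0,0],[0,0,0],[0,0,0],[0,0,0],[0,0,0]],"dr":[[0,0,0],[0,0,0],[0,0,0],[0,0,0],[0,0,0],[0,0,0],[0,0,0]]}' 20 15
```

```text
time_s: 21.8
eef_pos: [424.8, 226.7, 37.7]
orientation: [-2.95, -1.08, -0.001]
force: [-0.2, 0.5, -0.4]
width: 91.9
grip_force: 0.0
time_s: 22.68
eef_pos: [424.5, 226.3, 37.3]
orientation: [2.95, 1.079, -0.0]
force: [0.4, -0.3, -0.1]
width: 34.0
grip_force: 15.0
```

```bash
python3 -m jog '{"translation":[[0,0,0.7],[0,0,1],[0,0,1],[0,0,1],[0.425,0.925,0.3],[0.425,0.925,0],[0.425,0.925,0],[0.425,0.925,0]],"dr":[[0,0,0],[0,0,0],[0,0,0],[0,0,0],[0,0,0],[0,0,0],[0,0,0],[0,0,0]]}'
python3 -m jog '{"translation":[[0.425,0.925,0],[0.425,0.925,0],[0.425,0.925,0],[0.425,0.925,0],[0.425,0.925,0],[0.425,0.925,0],[0.425,0.925,0],[0.425,0.925,0]],"dr":[[0,0,0],[0,0,0],[0,0,0],[0,0,0],[0,0,0],[0,0,0],[0,0,0],[0,0,0]]}'
python3 -m jog '{"translation":[[0,0,-0.8],[0,0,-0.8],[0,0,-0.8],[0,0,-0.5],[0,0,-0.3],[0,0,0],[0,0,0]],"dr":[[0,0,0],[0,0,0],[0,0,0],[0,0,0],[0,0,0],[0,0,0],[0,0,0]]}'
python3 - <<'E'
from h import *
im=eyes.read_camera("scene")["image"][...,::-1]
cv2.imwrite("pics/v.png",cv2.resize(im[120:220,340:480],(560,400)))
E
```

```text
time_s: 23.68
eef_pos: [458.8, 301.0, 118.3]
orientation: [-2.95, -1.08, -0.001]
force: [0.2, -0.1, -1.4]
width: 33.9
grip_force: 15.0
time_s: 24.68
eef_pos: [526.6, 449.0, 118.3]
orientation: [-2.95, -1.079, 0.0]
force: [0.0, -0.4, -0.5]
width: 33.6
grip_force: 15.0
time_s: 25.55
eef_pos: [526.7, 448.8, 53.9]
orientation: [-2.95, -1.079, -0.001]
force: [1.1, 0.3, -0.7]
width: 34.0
grip_force: 15.0
```

View pics/v.png

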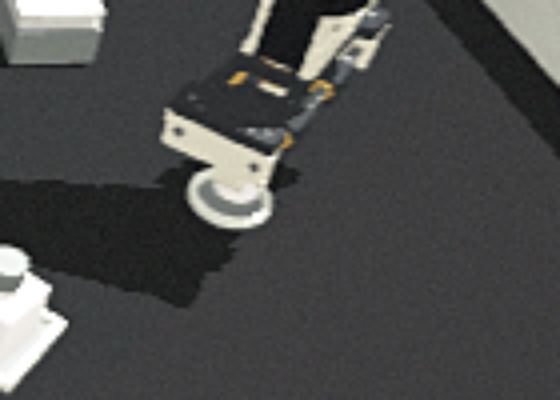

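The vial is hanging over the middle of its nest, (232,198) in the crop. I'll lower, release, lift, and look.

```bash
python3 -m jog '{"translation":[[0,0,-0.35],[0,0,-0.2],[0,0,-0.1],[0,0,0],[0,0,0]],"dr":[[0,0,0],[0,0,0],[0,0,0],[0,0,0],[0,0,0]]}'
python3 -m jog '{"translation":[[0,0,0],[0,0,0],[0,0,0],[0,0,0],[0,0,0],[0,0,0.7],[0,0,1],[0,0,1]],"dr":[[0,0,0],[0,0,0],[0,0,0],[0,0,0],[0,0,0],[0,0,0],[0,0,0],[0,0,0]]}' 100
python3 -m jog '{"translation":[[0,0,1],[0,0,0.5],[0,0,0]],"dr":[[0,0,0],[0,0,0],[0,0,0]]}'
python3 - <<'E'
from h import *
im=eyes.read_camera("scene")["image"][...,::-1]
cv2.imwrite("pics/v2.png",cv2.resize(im[140:280,220:420],(800,560)))
c=eyes.read_camera("top")
for b in blobs(c):
    if abs(b.mean(0)-[246,143]).max()<8: print(info(c,b,24),info(c,b,48))
print(ctrl.read_state()["joints"].round(2))
E
```

```text
time_s: 26.22
eef_pos: [526.4, 448.3, 40.4]
orientation: [2.95, 1.079, -0.0]
force: [-0.9, -1.2, 2.2]
width: 33.8
grip_force: 15.0
time_s: 27.22
eef_pos: [526.8, 448.9, 96.6]
orientation: [-2.95, -1.079, -0.002]
force: [0.6, 0.8, 1.2]
width: 91.6
grip_force: 0.0
time_s: 27.6
eef_pos: [527.0, 448.8, 125.6]
orientation: [-2.95, -1.079, -0.003]
force: [0.8, -0.5, 0.5]
width: 91.6
grip_force: 0.0
(array([683. , -11.6]), array([682.7, -11.3], dtype=float32), 137.5, 54.3, 154.1) (array([675.8, -11. ]), array([675.5, -10.7], dtype=float32), 135.0, 53.2, 154.1)
[-0.35  0.74 -0.59  1.52  0.46  1.02 -1.94]
```

View pics/v2.png

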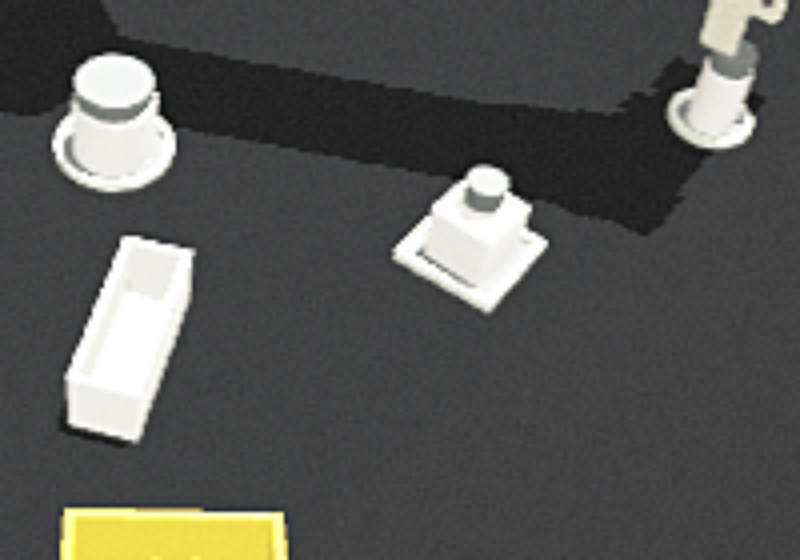

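The vial (722,95) is upright inside its nest. Trough centre is about (680,-11.5), long axis at 154°, so the jaws need to close along 64°. I'll transit with the turn.

```bash
python3 -m jog '{"translation":[[0.305,-0.92,0],[0.305,-0.92,0],[0.305,-0.92,0],[0.305,-0.92,0],[0.305,-0.92,0],[0.305,-0.92,0],[0.305,-0.92,0],[0.305,-0.92,0]],"dr":[[0,0,0.57],[0,0,0.57],[0,0,0.57],[0,0,0.57],[0,0,0.57],[0,0,0.57],[0,0,0.57],[0,0,0.57]]}'
python3 -m jog '{"translation":[[0.305,-0.92,0],[0.305,-0.92,0],[0.305,-0.92,0],[0.305,-0.92,0],[0.305,-0.92,0],[0.305,-0.92,0],[0.305,-0.92,0],[0.305,-0.92,0]],"dr":[[0,0,0.57],[0,0,0.57],[0,0,0.57],[0,0,0.57],[0,0,0.57],[0,0,0.57],[0,0,0.57],[0,0,0.57]]}'
python3 -m jog '{"translation":[[0.305,-0.92,0],[0.305,-0.92,0],[0.305,-0.92,0],[0.305,-0.92,0],[0.305,-0.92,0],[0.305,-0.92,0],[0.305,-0.92,0],[0.305,-0.92,0]],"dr":[[0,0,0.57],[0,0,0.57],[0,0,0.57],[0,0,0.57],[0,0,0.57],[0,0,0.57],[0,0,0.57],[0,0,0.57]]}'
python3 -m jog '{"translation":[[0.305,-0.92,0],[0,0,0],[0,0,0]],"dr":[[0,0,0.57],[0,0,0],[0,0,0]]}'
```

```text
time_s: 28.7
eef_pos: [574.8, 300.1, 123.0]
orientation: [-2.461, -1.952, 0.003]
force: [-0.3, 0.0, -0.1]
width: 91.1
grip_force: 0.0
time_s: 29.7
eef_pos: [623.5, 153.1, 123.1]
orientation: [-1.726, -2.623, 0.002]
force: [-0.4, 0.6, -0.2]
width: 91.9
grip_force: 0.0
time_s: 30.7
eef_pos: [672.3, 6.1, 123.0]
orientation: [-0.818, -3.031, 0.0]
force: [0.4, 0.0, 0.3]
width: 91.6
grip_force: 0.0
time_s: 31.08
eef_pos: [678.2, -10.4, 123.7]
orientation: [-0.702, -3.061, -0.001]
force: [-0.4, 0.6, 0.0]
width: 92.2
grip_force: 0.0
```

```bash
python3 -m jog '{"translation":[[0.1,-0.05,-0.8],[0,0,-0.8],[0,0,-0.8],[0,0,-0.8],[0,0,-0.8],[0,0,-0.5],[0,0,0],[0,0,0]],"dr":[[0,0,0],[0,0,0],[0,0,0],[0,0,0],[0,0,0],[0,0,0],[0,0,0],[0,0,0]]}' 100
python3 -m jog '{"translation":[[0,0,0],[0,0,0],[0,0,0],[0,0,0],[0,0,0],[0,0,0]],"dr":[[0,0,0],[0,0,0],[0,0,0],[0,0,0],[0,0,0],[0,0,0]]}' 32 20
```

```text
time_s: 32.08
eef_pos: [681.4, -12.4, 34.9]
orientation: [0.701, 3.062, 0.001]
force: [0.2, 0.1, -0.2]
width: 91.9
grip_force: 0.0
time_s: 32.83
eef_pos: [681.0, -12.6, 34.3]
orientation: [-0.702, -3.062, -0.0]
force: [-0.1, 1.7, 0.2]
width: 43.8
grip_force: 20.0
```

```bash
python3 -m jog '{"translation":[[0,0,0.7],[0,0,1],[0,0,1],[-0.105,-0.84,0.3],[-0.105,-0.84,0],[-0.105,-0.84,0],[-0.105,-0.84,0],[-0.105,-0.84,0]],"dr":[[0,0,0],[0,0,0],[0,0,0],[0,0,-0.47],[0,0,-0.47],[0,0,-0.47],[0,0,-0.47],[0,0,-0.47]]}'
python3 -m jog '{"translation":[[-0.105,-0.84,0],[-0.105,-0.84,0],[-0.105,-0.84,0],[-0.105,-0.84,0],[-0.105,-0.84,0],[-0.105,-0.84,0],[-0.105,-0.84,0],[0,0,0]],"dr":[[0,0,-0.47],[0,0,-0.47],[0,0,-0.47],[0,0,-0.47],[0,0,-0.47],[0,0,-0.47],[0,0,-0.47],[0,0,0]]}'
python3 -m jog '{"translation":[[0,0,-0.8],[0,0,-0.6],[0,0,-0.4],[0,0,-0.2],[0,0,0],[0,0,0]],"dr":[[0,0,0],[0,0,0],[0,0,0],[0,0,0],[0,0,0],[0,0,0]]}'
python3 - <<'E'
from h import *
a=eyes.read_camera("scene")["image"][...,::-1]; b=eyes.read_camera("top")["image"][...,::-1]
cv2.imwrite("pics/t.png",np.hstack([cv2.resize(a[180:280,120:220],(400,400)),cv2.resize(b[100:200,270:370],(400,400))]))
E
```

```text
time_s: 33.83
eef_pos: [669.9, -98.2, 93.8]
orientation: [-1.199, -2.903, 0.0]
force: [0.2, 0.3, -1.0]
width: 44.0
grip_force: 20.0
time_s: 34.83
eef_pos: [655.3, -217.0, 94.1]
orientation: [1.828, 2.555, -0.002]
force: [0.1, 0.3, -1.0]
width: 43.6
grip_force: 20.0
time_s: 35.58
eef_pos: [656.1, -214.2, 54.8]
orientation: [1.822, 2.558, 0.001]
force: [0.3, -0.2, -1.2]
width: 44.0
grip_force: 20.0
```

View pics/t.png

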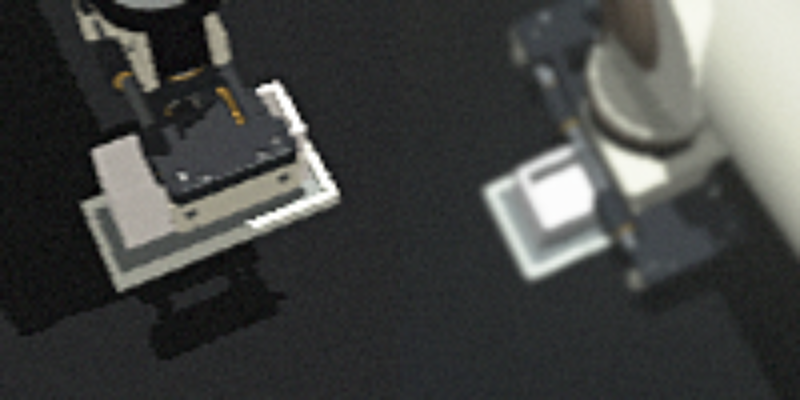

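```bash
python3 - <<'E'
from h import *
c=eyes.read_camera("scene"); ct=eyes.read_camera("top")
a=np.radians(109.2);u=np.array([np.cos(a),np.sin(a)]);v=np.array([-u[1],u[0]])
def loc(p): d=p-np.array([656,-214]); return (d@u).round(1),(d@v).round(1)
for n,q,z in(("trough bot corner",(130,248),20.5),("trough top corner",(92,150),68.5),("nest cornerL",(82,203),9),("nest corner",(120,290),9),("nest cornerR",(340,198),9)):
    print(n,*[x for x in loc(unproj(c,[q[0]/4+120,q[1]/4+180],z)[0])])
for n,q,z in(("top: trough corner",(517,165),68.5),("trough",(540,232),68.5),("nest",(485,188),9),("nest",(530,280),9)):
    print(n,*[x for x in loc(unproj(ct,[(q[0]-400)/4+270,q[1]/4+100],z)[0])])
E
```

```text
trough bot corner -57.2 -23.2
trough top corner -58.1 19.4
nest cornerL -71.8 33.5
nest corner -71.5 -41.2
nest cornerR 73.3 -39.2
top: trough corner 58.0 -23.8
trough 64.5 23.9
nest 72.2 -31.9
nest 72.9 40.2
```

The trough is centred in its nest to within about 3 mm, so it fits. I'll lower, release and retreat.

```bash
python3 -m jog '{"translation":[[0,0,-0.4],[0,0,-0.3],[0,0,-0.14],[0,0,0],[0,0,0]],"dr":[[0,0,0],[0,0,0],[0,0,0],[0,0,0],[0,0,0]]}'
python3 -m jog '{"translation":[[0,0,0],[0,0,0],[0,0,0],[0,0,0],[0,0,0],[0,0,0.7],[0,0,1],[0,0,1]],"dr":[[0,0,0],[0,0,0],[0,0,0],[0,0,0],[0,0,0],[0,0,0],[0,0,0],[0,0,0]]}' 100
python3 -m jog '{"translation":[[0,0,1],[0,0,1],[-0.5,-1,1],[-0.5,-1,0.5],[-0.5,-1,0],[-0.5,-1,0],[-0.5,-1,0],[-0.5,-1,0]],"dr":[[0,0,0],[0,0,0],[0,0,0],[0,0,0],[0,0,0],[0,0,0],[0,0,0],[0,0,0]]}'
python3 -m jog '{"translation":[[-0.5,-1,0],[-0.5,-1,0],[-0.5,-1,0],[-0.5,-1,0],[0,0,0],[0,0,0]],"dr":[[0,0,0],[0,0,0],[0,0,0],[0,0,0],[0,0,0],[0,0,0]]}'
python3 - <<'E'
from h import *
a=eyes.read_camera("scene")["image"][...,::-1]; b=eyes.read_camera("top")["image"][...,::-1]
cv2.imwrite("pics/f.png",cv2.resize(a[100:300,60:430],(800,432),interpolation=2)); cv2.imwrite("pics/ft.png",b)
E
```

```text
time_s: 36.4
eef_pos: [655.7, -214.1, 37.3]
orientation: [-1.822, -2.559, -0.0]
force: [-0.6, -0.4, -1.1]
width: 44.3
grip_force: 20.0
time_s: 37.4
eef_pos: [656.4, -214.2, 93.8]
orientation: [1.822, 2.558, 0.001]
force: [0.8, -0.5, 0.2]
width: 91.5
grip_force: 0.0
time_s: 38.4
eef_pos: [594.8, -335.5, 161.0]
orientation: [-1.822, -2.558, -0.0]
force: [-0.4, 0.3, 0.4]
width: 92.1
grip_force: 0.0
time_s: 39.15
eef_pos: [556.2, -413.3, 161.6]
orientation: [-1.822, -2.559, -0.002]
force: [1.4, 0.1, -0.5]
width: 92.0
grip_force: 0.0
```

View pics/f.png

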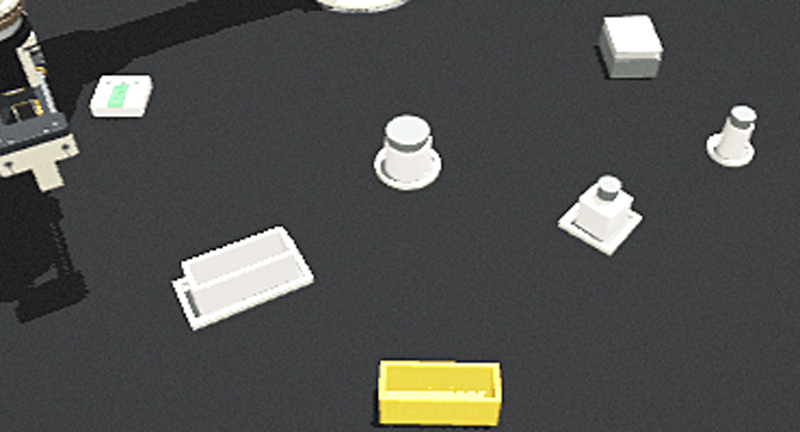

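View pics/ft.png

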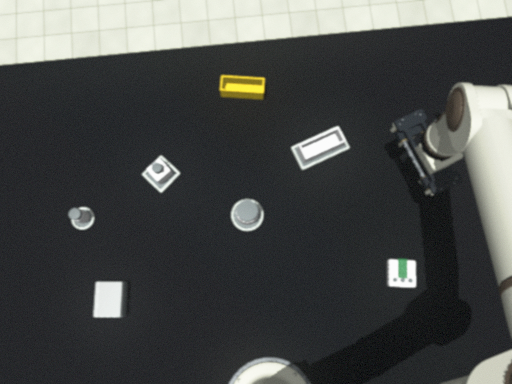

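All four vessels are in their nests, and the timer and tip box haven't moved. I'll check the trough up close, since its right end (310,270) looks near the rim.

```bash
python3 - <<'E'
from h import *
a=eyes.read_camera("scene")["image"][...,::-1]; b=cv2.imread("pics/ft.png")
g=lambda x:cv2.convertScaleAbs(np.clip(((x/255.)**2.5)*255,0,255))
cv2.imwrite("pics/tz.png",g(np.hstack([cv2.resize(a[195:260,130:215],(400,306),interpolation=2),cv2.resize(b[115:180,280:365],(400,306),interpolation=2)])))
E
```

```text
(no output)
```

View pics/tz.png

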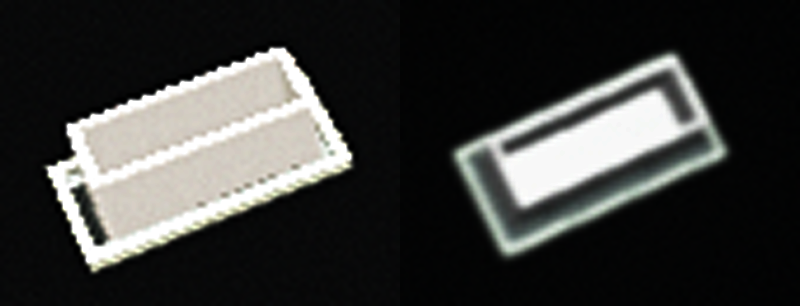

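The trough shows floor gaps on its visible sides, with the bottom edge inside the rim and parallel to it, so it sits flat. I'll hand the job in.

```bash
python3 -c "
from workcell import ctrl
print(ctrl.job_done())"
```

```text
the job is handed in; nothing more can be done
None
```

All four vessels are upright in their matching nests, the tip box, timer and yellow look-alike were left alone, and the job was handed in at about 39 s of the 115 s allowed; no verdict was returned.

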